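# Snap the lid onto the sugar box

### The job

Put the sugar box away closed: lift its lid out of the little wooden rack, lay it down flat on the tray, handle up, and let go of it; then take it again by its handle, set it on the box and press it down until it snaps fully home all round. Set it on and press, do not drop it onto the box, and leave the teapot, the glasses and the sugar hammer undisturbed.

Things in the scene. Friction and masses are not known exactly. Their poses are not given: they have to be found in the camera images.
- tray: Round dark wooden tray, brass rim, 620 mm across, on a folding wooden stand; fixed. Origin: centre of its flat upper face, level at z = 0; the rim stands 10 mm above it. A half-open drawer in the stand below, away from the robot, plays no part.
- box: Open rectangular steel sugar box, loose on the tray, about 0.55 kg. 84 mm along its x axis, 116 mm along its y (long) axis; a level shoulder runs round it 44 mm above the underside, and inside this a narrower neck rises. Origin: centre of the underside, z up.
- box_neck (a point): Centre of the box's mouth, 60 mm above its underside. The neck leans inwards: the lid's walls clear it by about 2 mm at its foot, 5 mm at its top. Each long side of the neck has a rounded sprung bead (52 mm long, middle 52.5 mm above the underside); the lid's inner lip pushes it in, passes, and it springs out above the lip.
- lid: Steel lid, a hollow cap 84 (x) by 116 (y) by 20 mm deep, about 0.1 kg, 2 mm walls, 5 mm lip inside each long rim. Origin: centre of the open rim plane; z points out through the handle. Fits either way round. Home, its origin is 44 mm above the box's, rim on the shoulder, axes parallel; unsnapped it sits some 10 mm higher. Snapping takes roughly 8 to 15 N straight down.
- lid_edge (a point): Middle of the lid's upper long edge at the start (its -x side), mid-depth, about 90 mm above the tray. The lid starts standing on its other long edge in the rack, y axis level, outer face and handle turned away from the robot (z roughly along world +x), and can be pinched here from above across its 20 mm depth.
- lid_handle (a point): Centre of the wooden handle bar on the middle of the lid's outer face: 14 mm thick along lid x, 44 mm long along lid y, 20 mm high. This point is 10 mm above the outer face and 30 mm from the rim plane.
- rack: Small pale wooden rack fixed on the tray: base 70 by 80 mm, 6 mm thick, two walls 8 mm thick reaching 28 mm high, making a groove 23 mm wide along its y axis in which the lid stands with little play. Origin: centre of the underside.
- teapot: Empty steel teapot, 132 mm across, 152 mm high, spout along its +y to 105 mm, handle along -y to 100 mm; loose bystander. Origin: centre of the underside.
- glass_a: Cobalt blue tea glass, 60 mm across the rim, 85 mm high; loose bystander. Origin: centre of the underside.
- glass_b: Second, identical cobalt blue tea glass; loose bystander. Origin: centre of the underside.
- hammer: Stainless sugar hammer, 170 mm long, lying along its x axis, handle to -x, 26 mm high, head 90 mm across at its +x end; loose bystander. Origin: middle of its length, on the underside.

How it is judged (in metres and radians):
On the way:
1. the lid lies flat on the tray, handle up, let go and at rest (angle between lid's own z axis and vertical below 0.12 rad and height (world z) of lid below 0.006 m and contact force between the fingers and lid below 0.1 N and linear speed of lid below 0.03 m/s), for 0.2 s.
At the end, for the whole second after the job is handed in: The lid is snapped home on the box (origin 40.5 to 47.5 mm above the box's origin, within 8 mm sideways, level with it to 0.05 rad, long axes parallel to 0.12 rad), the box stands upright on the tray, and both are at rest (z of lid in the frame of box between 0.0405 and 0.0475 m and horizontal distance between lid and box below 0.008 m and angle between the z axis of lid and the z axis of box, either way round below 0.05 rad and angle between the y axis of lid and the y axis of box, either way round below 0.12 rad and angle between box's own z axis and vertical below 0.1 rad and height (world z) of box below 0.01 m and horizontal distance between box and tray below 0.3 m and linear speed of each of lid, box below 0.02 m/s); the robot touches nothing.
It fails at once if the lid is dropped onto the box (faster than 0.6 m/s close above it) (linear speed of lid above 0.6 m/s and horizontal distance between lid and box below 0.05 m).
It fails at once if the teapot is moved more than 40 mm or tipped (distance of teapot from where it was at the start of the episode above 0.04 m or angle between teapot's own z axis and vertical above 0.5 rad).
It fails at once if a glass is moved more than 40 mm or tipped (distance of any of glass_a, glass_b from where it was at the start of the episode above 0.04 m or angle between any of glass_a, glass_b's own z axis and vertical above 0.5 rad).
It fails at once if the sugar hammer is moved more than 40 mm (distance of hammer from where it was at the start of the episode above 0.04 m).
It also fails if it takes over 66 s, if anything falls off the work surface, if the arm or the gripper's body presses on something with over 40 N, if the wrist force passes 120 N, or if a joint passes its speed limit or range.

### The arm

A 7-joint arm with a two-finger parallel gripper is mounted at the origin on the work surface. World frame = base frame: x ahead of the robot, y to its left, z up, the work surface at z = 0. Lengths are in mm, angles in rad, forces in N, time in s.
With the tool pointing down it reaches from about 425 to 925 mm from the base axis. Payload 6.8 kg.
Tool frame: the origin (TCP) lies between the finger pads; the fingertips stand 25 mm ahead of it and the grasp point (between the pads) lies 6 mm ahead of it; z points along the fingers, y is the line along which they close (so a half turn about z gives the same grasp; the last joint's range is limited). The gripper opens to 88 mm and grips with 3 to 60 N. Pads are 20 mm wide; open, the fingers measure 115 mm over their backs; the gripper's body (75 mm by 178 mm) begins 61 mm behind the grasp point.
Start: joints at [-1.289, 0.477, 0.022, 1.555, -0.011, 1.109, -0.083], TCP at [256.5, 624.384, 214.964] pointing down, gripper open.
Joint ranges: [-2.96, 2.96], [-0.34, 2.1], [-1.41, 1.46], [0.24, 2.44], [-1.37, 4.51], [0.17, 1.92], [-2.96, 2.96]. Speed limits (rad/s): [2.39, 2.39, 3.14, 3.14, 3.14, 3.14, 3.14].

### API

Orientations are given as a unit quaternion [x, y, z, w].
In Python, from rig import arm, vision, hand_in gives the robot as it stands.
- The arm moves only by the shell command python3 -m creep 'ROWS' [FORCE]. ROWS is JSON, a list of rows, each a list of 7 numbers: the shift along the world's x, y, z scaled (see below), then the turn, a rotation vector about the world's x, y, z scaled (see below), then the opening in per cent of the stroke, from 0 (shut) to 100 (fully open). In form: [[tx, ty, tz, wx, wy, wz, jaw], ...]. A call has 1 to 5 rows; each row is the pose to reach, as a shift and turn from the pose commanded when the call began, turning the shorter way round; what a row does not reach only later rows make up. The controller multiplies each number of a shift by 0.2 m and each number of a turn by pi rad. A row lasts 1/10 s, in which the tool goes at most 50 mm and 8.59 degrees, less where a joint would pass 70% of its speed; a pose out of reach is approached as far as the arm can. A call with a number of a shift or a turn outside -1 to 1 is refused whole. A call with a gripper value outside its range is refused whole. The fingers move at their own pace and stop on an object; FORCE is the grip in N (left out, the last holds). Time passes only in rows, so rows that repeat a pose let the fingers close. It gives the time, the measured TCP pose, the force, the opening and the grip force at its end, in the units of the state.
- arm.state(): the state, without advancing time (a new reading comes with each control period).
- vision.read_camera(name): name is "scene" or "top"; returns (picture, depth): 480x640x3 uint8, red, green, blue; 480x640 float32, mm along the optical axis (not along the pixel's ray), 0 where there is no reading.
- vision.camera_params(name): a dict with "fx", "fy", "cx", "cy" (pixels), "rvec" (rotation vector, rad) and "tvec" (3), from world to camera coordinates, as OpenCV has them. Camera axes: x right, y down, z forward; pixel columns grow to the right and rows downward; lengths in mm; the calibration is good to about 2 mm. A picture is of the moment at which its call begins. camera_params takes no time and is no camera call.
- hand_in(): hands the job in; it is judged then, once.
The state is a dict: "clock": time; "qpos": joint angles; "dq": joint speeds; "joint_torque": joint torques, N m; "eef_pos": TCP position; "eef_rot": TCP orientation; "ft_force": force on the tool from outside, world axes, zero at the start; "ft_torque": the same for the moment, N m; "width": opening from 0.0 (shut) to 1.0 (fully open); "finger_force": force on a finger pad.
Only numpy, scipy, OpenCV 4.12 (cv2) and the standard library are available. Lean on these libraries where they do the work, as an engineer would, in place of code of your own. Each camera call takes 0.05 s, during which the arm holds its last target. There are 200 camera calls.

## Working session

There is one attempt and no reset: what is moved stays moved. The work goes in short steps, Python scripts to look and compute and a shell command to move; the robot and the scene stay as the last step left them, time stands still between calls to the robot, and variables do not carry over. Pictures are saved under pics/ and viewed, at most 10 in all, crops included, and the job is handed in when it is done.

```bash
ls; mkdir -p pics
cat > h.py <<'E'
import numpy as np, cv2
from rig import arm, vision
def grab(n, save=None):
    im,d=vision.read_camera(n)
    im=np.asarray(im); d=np.asarray(d)
    if save: cv2.imwrite(save, im[:,:,::-1])
    np.savez('last_%s.npz'%n, im=im, d=d)
    return im,d
def cam(n):
    p=vision.camera_params(n); R=cv2.Rodrigues(np.array(p['rvec'],float))[0]; return p,R,np.array(p['tvec'],float).ravel()
def cloud(n,d):
    p,R,t=cam(n); v,u=np.mgrid[0:d.shape[0],0:d.shape[1]]
    c=np.stack([(u-p['cx'])/p['fx']*d,(v-p['cy'])/p['fy']*d,d],-1)
    return (c-t)@R   # R^T (c-t)
E
python3 - <<'E'
from h import *
for n in('scene','top'):
    im,d=grab(n,f'pics/{n}0.png'); p,R,t=cam(n); print(n,p['fx'],(-R.T@t).round(), R[2].round(2))
print(arm.state())
E
```

```text
pics
scene 477.3426063409735 [1112.  417.  530.] [-0.64 -0.51 -0.58]
top 514.2097584343144 [527.  26. 890.] [ 0.1  -0.04 -0.99]
{'clock': 0.1, 'qpos': array([-1.28913063,  0.47772266,  0.02233925,  1.55628604, -0.01148061,
        1.10930409, -0.08311281]), 'dq': array([ 0.00134536, -0.00106243,  0.00092963, -0.00542507, -0.00019846,
       -0.00122854, -0.00112989]), 'joint_torque': array([ 4.75333320e-03, -5.84087741e+01,  1.54069539e+00, -2.73316902e+01,
       -5.41271875e-02,  1.30465379e-02,  5.65443713e-05]), 'eef_pos': array([256.29329743, 623.88129629, 214.10349164]), 'eef_rot': array([ 1.93641939e-01,  9.81071947e-01, -7.90918286e-04, -8.94895213e-05]), 'ft_force': array([ 0.43451882, -0.64073547,  0.03712599]), 'ft_torque': array([-0.00835344, -0.00321524,  0.08159012]), 'finger_force': 0.0, 'width': 1.0001261923417741}
```

View pics/top0.png

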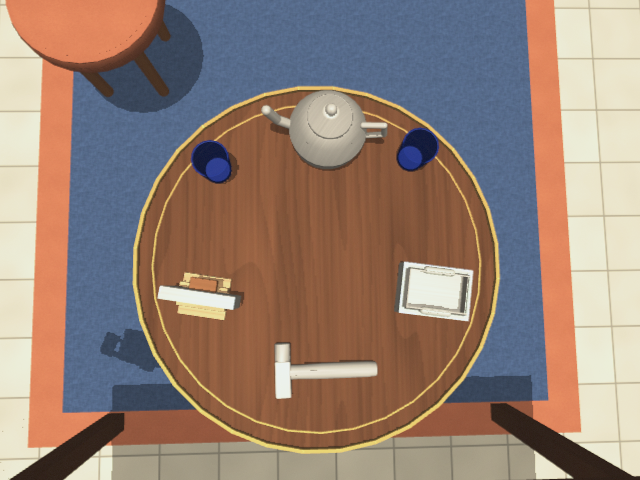

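View pics/scene0.png

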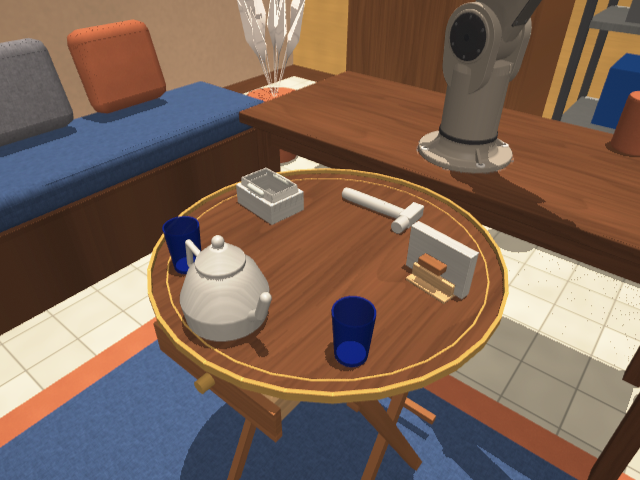

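The top view shows the lid's edge from (157,293) to (240,300), with the handle at (203,284) and the box at (435,291). The hammer is near (325,370), the glasses at (212,161) and (417,149), and the teapot at (328,130). The scene view agrees, with the handle facing +x.

Run:
```python
from h import *
f=np.load('last_top.npz'); im,d=f['im'].astype(int),f['d']; P=cloud('top',d)
white=(im.min(-1)>120)&(im.max(-1)-im.min(-1)<25)&(d>0)
def rect(mask,name):
    q=P[mask]; r=cv2.minAreaRect(q[:,:2].astype(np.float32)); print(name,mask.sum(),'zmed',np.median(q[:,2]).round(1),'z5-95',np.percentile(q[:,2],[5,95]).round(1),'rect c',np.round(r[0],1),'size',np.round(r[1],1),'ang',round(r[2],2)); 
def roi(u0,u1,v0,v1):
    m=np.zeros(d.shape,bool); m[v0:v1,u0:u1]=1; return m
L=roi(140,260,260,330); B=roi(380,490,245,335)
print('tray z',np.median(P[200:260,250:380,2]))
rect(L&white&(P[...,2]>80),'lid top')
q=P[L&white&(P[...,2]>80)]; print('lid z hist',np.histogram(q[:,2],bins=8)); 
# high points per column of y
for z0,z1,n in((35,50,'shoulder'),(52,66,'neck')): rect(B&white&(P[...,2]>z0)&(P[...,2]<z1),n)
rect(B&(P[...,2]>30)&(P[...,2]<70),'box all')
wood=(im[...,0]-im[...,2]>40)
rect(L&wood&(P[...,2]>42)&(P[...,2]<75),'handle'); 
rect(L&wood&(P[...,2]>22)&(P[...,2]<34),'rack')
rect(roi(265,390,335,405)&(P[...,2]>8)&(P[...,2]<40),'hammer')
g=(im[...,2]-im[...,0]>60)
rect(roi(185,240,130,190)&g&(P[...,2]>60),'glA'); rect(roi(390,445,120,180)&g&(P[...,2]>60),'glB')
# scene view lid
f=np.load('last_scene.npz'); im2,d2=f['im'].astype(int),f['d']; S=cloud('scene',d2)
m=np.zeros(d2.shape,bool); m[215:310,400:485]=1
w2=m&(im2.min(-1)>110)&(im2.max(-1)-im2.min(-1)<30)&(S[...,2]>15)&(S[...,2]<105)
q=S[w2]; c=q.mean(0); n=np.linalg.svd(q-c,full_matrices=False)[2][2]; print('lid face c',c.round(1),'n',n.round(3),'zmax',np.percentile(q[:,2],[1,50,99]).round(1),'y',np.percentile(q[:,1],[1,99]).round(1))
o=m&(im2[...,0]>140)&(im2[...,0]-im2[...,2]>90)&(S[...,2]>30)&(S[...,2]<75); q=S[o]; print('handle scene',o.sum(),q.mean(0).round(1),q.min(0).round(),q.max(0).round())
```

```text
tray z 0.5926326058729342
lid top 1006 zmed 89.9 z5-95 [87.3 92.2] rect c [508.7 185.8] size [116.3  19.8] ang 80.51
lid z hist (array([  4,   8,   4,  30, 195, 462, 265,  38]), array([80.25385855, 81.99135952, 83.72886049, 85.46636146, 87.20386243,
       88.9413634 , 90.67886437, 92.41636534, 94.15386631]))
shoulder 755 zmed 44.1 z5-95 [41.5 47.3] rect c [ 511.2 -197.4] size [117.2  83.9] ang 82.1
neck 508 zmed 58.0 z5-95 [53.4 61.4] rect c [ 511.4 -196.2] size [103.4  78. ] ang 82.7
box all 1680 zmed 47.6 z5-95 [41.1 60.6] rect c [ 511.2 -197.2] size [117.6  84.1] ang 82.1
handle 346 zmed 55.1 z5-95 [52.1 57.2] rect c [528.5 182.2] size [44.3 19.3] ang 80.6
rack 263 zmed 28.2 z5-95 [25.2 30.7] rect c [509. 189.] size [79.6 39. ] ang 80.38
hammer 2211 zmed 24.2 z5-95 [16.4 27.7] rect c [385.2 -14.2] size [ 87.9 170. ] ang 0.42
glA 231 zmed 84.1 z5-95 [64.4 86.8] rect c [632.9 116.3] size [272.5  57. ] ang 28.4
glB 232 zmed 83.6 z5-95 [64.3 86.8] rect c [653.3 -75.6] size [ 56. 323.] ang 44.37
lid face c [496.7 179.9  76.6] n [ 0.75  -0.292 -0.594] zmax [16.7 91.1 93.4] y [ 58.  244.3]
handle scene 214 [529.6 185.3  54. ] [517. 150.  30.] [541. 226.  59.]
```

```bash
python3 -m creep '[[0.42,-0.73,0,0,0,-0.143,100],[0.42,-0.73,0,0,0,-0.143,100],[0.42,-0.73,0,0,0,-0.143,100],[0.42,-0.73,0,0,0,-0.143,100],[0.42,-0.73,0,0,0,-0.143,100]]'
python3 -m creep '[[0.42,-0.73,0,0,0,-0.143,100],[0.42,-0.73,0,0,0,-0.143,100],[0.42,-0.73,0,0,0,-0.143,100],[0.42,-0.73,0,0,0,-0.143,100],[0.42,-0.73,0,0,0,-0.143,100]]'
python3 -m creep '[[0.42,-0.73,0,0,0,-0.143,60],[0.42,-0.73,0,0,0,-0.143,60],[0.42,-0.73,0,0,0,-0.143,60],[0.42,-0.73,0,0,0,-0.143,60],[0.42,-0.73,0,0,0,-0.143,60]]'
cat >> h.py <<'E'
def st():
    from scipy.spatial.transform import Rotation as Ro
    s=arm.state(); M=Ro.from_quat(s['eef_rot']).as_matrix()
    print(round(s['clock'],2),'pos',s['eef_pos'].round(1),'y-ax ang',np.degrees(np.arctan2(M[1,1],M[0,1])).round(2),'z',M[:,2].round(3),'w',round(s['width']*88,1),'ff',round(s['finger_force'],1),'ft',s['ft_force'].round(1),'q',s['qpos'].round(2))
E
python3 -c "from h import *; st()"
```

```text
clock: 0.6
eef_pos: [342.8, 475.2, 215.0]
eef_rot: [0.409, 0.912, -0.0, 0.001]
ft_force: [-0.5, 1.1, 0.3]
width: 1.002
finger_force: 0.0
clock: 1.1
eef_pos: [425.7, 331.0, 215.0]
eef_rot: [0.601, 0.799, 0.0, 0.0]
ft_force: [0.5, 0.1, -0.0]
width: 1.003
finger_force: 0.0
clock: 1.6
eef_pos: [509.6, 186.1, 214.9]
eef_rot: [0.764, 0.645, 0.0, 0.0]
ft_force: [0.7, 1.3, -0.2]
width: 0.61
finger_force: 0.0
1.6 pos [509.6 186.1 214.9] y-ax ang -9.6 z [ 0.001 -0.    -1.   ] w 53.7 ff 0.0 ft [ 0.7  1.3 -0.2] q [-0.84  0.27  0.46  1.9  -0.14  1.   -0.49]
```

```bash
python3 -m creep '[[0,0,-0.2,0,0,0,60],[0,0,-0.4,0,0,0,60],[0,0,-0.55,0,0,0,60],[0,0,-0.625,0,0,0,60],[0,0,-0.625,0,0,0,60]]' 25
python3 -m creep '[[0,0,0,0,0,0,0],[0,0,0,0,0,0,0],[0,0,0,0,0,0,0],[0,0,0,0,0,0,0],[0,0,0,0,0,0,0]]' 25
python3 -c "from h import *; st()"
```

```text
clock: 2.1
eef_pos: [505.7, 189.7, 87.4]
eef_rot: [0.762, 0.648, -0.002, -0.001]
ft_force: [0.1, -0.2, 0.1]
width: 0.6
finger_force: 0.0
clock: 2.6
eef_pos: [508.8, 186.6, 90.5]
eef_rot: [0.764, 0.646, 0.001, 0.0]
ft_force: [-0.0, 0.2, -0.4]
width: 0.185
finger_force: 0.0
2.6 pos [508.8 186.6  90.5] y-ax ang -9.56 z [ 0.001  0.001 -1.   ] w 16.3 ff 0.0 ft [-0.   0.2 -0.4] q [-0.78  0.44  0.4   2.01 -0.25  0.74 -0.4 ]
```

```bash
python3 -c "
from h import *
im,d=grab('scene'); cv2.imwrite('pics/s1.png',cv2.resize(im[60:360,300:600,::-1],(600,600)))
st()"
```

```text
2.65 pos [508.7 186.5  90.4] y-ax ang -9.57 z [ 0.001  0.    -1.   ] w 12.2 ff 0.0 ft [-0.5  0.5  0.3] q [-0.78  0.44  0.4   2.01 -0.25  0.74 -0.4 ]
```

View pics/s1.png

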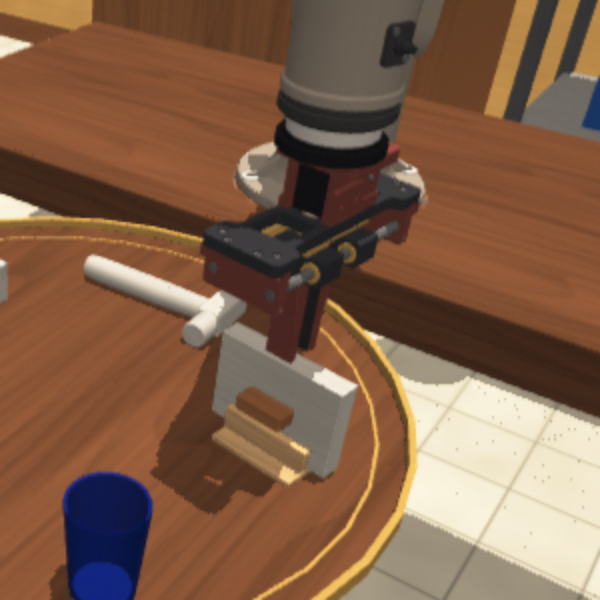

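The crop shows both fingertips, near (285,360), level with the lid's top edge, not 25 mm below it. I'll check this with depth.

Run:
```python
from h import *
f=np.load('last_scene.npz'); im,d=f['im'].astype(int),f['d']; S=cloud('scene',d)
p,R,t=cam('scene')
for z in(65,90,115):
    c=R@np.array([508.7,186.5,z])+t; print(z,(c[:2]/c[2]*[p['fx'],p['fy']]+[p['cx'],p['cy']]).round(1))
for (x,y) in((285,300),(285,330),(285,345),(285,352),(285,357),(285,365),(285,375),(305,320),(308,340),(240,355),(330,375),(335,385)):
    u,v=300+x//2,60+y//2; print((x,y),(u,v),im[v,u],S[v,u].round(1))
```

```text
65 [440.8 251.7]
90 [443.2 239.1]
115 [445.7 226.1]
(285, 300) (442, 210) [75 39 32] [585.9 206.7 190.1]
(285, 330) (442, 225) [71 37 32] [528.1 187.8 127.7]
(285, 345) (442, 232) [72 38 33] [526.1 189.2 114.3]
(285, 352) (442, 236) [72 38 32] [525.6 190.1 106.9]
(285, 357) (442, 238) [73 38 32] [526.8 191.2 104.3]
(285, 365) (442, 242) [141 133 121] [518.  189.   90.7]
(285, 375) (442, 247) [118 111 101] [519.2 191.1  82.6]
(305, 320) (452, 220) [27 25 25] [499.3 191.  123.5]
(308, 340) (454, 230) [35 26 27] [500.4 197.7 108.1]
(240, 355) (420, 237) [119 112 102] [511.1 148.   77.9]
(330, 375) (465, 247) [245 237 223] [508.2 223.1  91.5]
(335, 385) (467, 252) [243 236 222] [519.1 231.3  92.1]
```

```bash
python3 -m creep '[[0,0,0,0,0,0,60],[0,0,0,0,0,0,60],[0,0,0,0,0,0,60],[0,0,0,0,0,0,60],[0,0,0,0,0,0,60]]' 25
python3 - <<'E'
from h import *
st()
im,d=grab('scene'); S=cloud('scene',d); im=im.astype(int)
m=(np.abs(S[...,0]-509)<60)&(np.abs(S[...,1]-188)<40)&(S[...,2]>60)&(S[...,2]<200)&(im.max(-1)<110)&(d>0)
red=m&(im[...,0]-im[...,2]>25); blk=m&~red
for n,k in(('red',red),('blk',blk)):
    q=S[k]; print(n,k.sum(),'z pct',np.percentile(q[:,2],[0,2,5,20,50,80,100]).round(0))
    lo=q[q[:,2]<135]; print(lo.mean(0).round(1),lo.min(0).round(1),lo.max(0).round(1))
cv2.imwrite('pics/s2.png',cv2.resize(im[60:360,300:600,::-1].astype(np.uint8),(600,600)))
im,d=grab('top','pics/t2.png')
E
```

```text
clock: 3.15
eef_pos: [508.5, 186.4, 89.9]
eef_rot: [0.764, 0.646, -0.0, 0.0]
ft_force: [0.0, -0.3, 0.2]
width: 0.552
finger_force: 0.0
3.15 pos [508.5 186.4  89.9] y-ax ang -9.56 z [-0. -0. -1.] w 48.5 ff 0.0 ft [ 0.  -0.3  0.2] q [-0.78  0.44  0.4   2.01 -0.25  0.74 -0.4 ]
red 734 z pct [ 83. 102. 104. 114. 136. 164. 200.]
[530.7 186.9 117.3] [475.8 170.1  82.6] [545.4 204.1 135. ]
blk 710 z pct [ 79.  99. 104. 121. 185. 195. 200.]
[486.6 190.2 115.7] [480.7 159.7  79. ] [539.8 201.4 134.8]
```

View pics/s2.png

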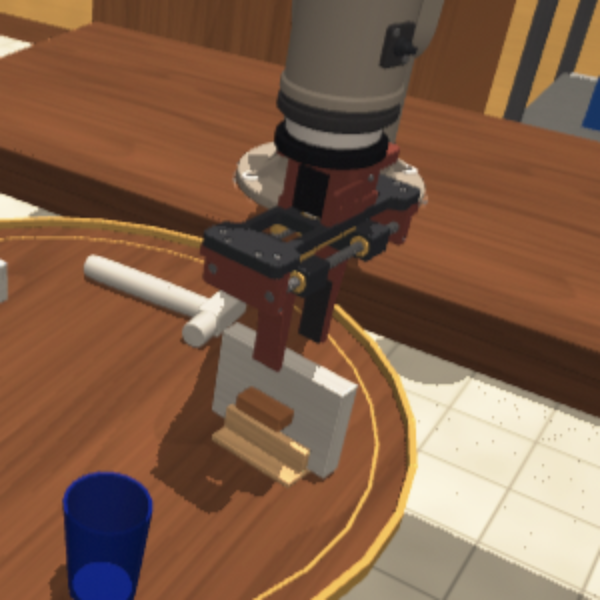

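The fingertips are really at z≈101 while the TCP is reported at 90, so tip z ≈ reported z + 11. That is about 36 mm higher than the stated geometry. I'll go by the camera, lower in steps and watch the force.

```bash
python3 -m creep '[[0,0,-0.05,0,0,0,60],[0,0,-0.1,0,0,0,60],[0,0,-0.1,0,0,0,60]]' 25
python3 -m creep '[[0,0,-0.03,0,0,0,60],[0,0,-0.06,0,0,0,60],[0,0,-0.075,0,0,0,60],[0,0,-0.075,0,0,0,60]]' 25
python3 -m creep '[[0,0,0,0,0,0,0],[0,0,0,0,0,0,0],[0,0,0,0,0,0,0],[0,0,0,0,0,0,0],[0,0,0,0,0,0,0]]' 25
python3 -m creep '[[0,0,0,0,0,0,0],[0,0,0,0,0,0,0],[0,0,0,0,0,0,0]]' 25
python3 - <<'E'
from h import *
st()
im,d=grab('scene'); cv2.imwrite('pics/s3.png',cv2.resize(im[60:360,300:600,::-1].astype(np.uint8),(600,600)))
E
```

```text
clock: 3.55
eef_pos: [507.2, 185.9, 68.1]
eef_rot: [0.763, 0.646, -0.002, -0.0]
ft_force: [-0.5, 0.1, 0.2]
width: 0.6
finger_force: 0.0
clock: 3.95
eef_pos: [508.2, 186.2, 54.4]
eef_rot: [0.764, 0.646, -0.0, -0.0]
ft_force: [-0.3, -0.1, 0.6]
width: 0.607
finger_force: 0.0
clock: 4.45
eef_pos: [508.7, 186.4, 55.1]
eef_rot: [0.764, 0.646, 0.0, 0.0]
ft_force: [0.7, -0.4, -0.1]
width: 0.226
finger_force: 25.0
clock: 4.75
eef_pos: [508.7, 186.4, 55.1]
eef_rot: [0.764, 0.646, 0.0, 0.0]
ft_force: [1.0, -0.1, 0.7]
width: 0.225
finger_force: 25.0
4.75 pos [508.7 186.4  55.1] y-ax ang -9.56 z [ 0.  0. -1.] w 19.8 ff 25.0 ft [ 1.  -0.1  0.7] q [-0.76  0.5   0.37  2.02 -0.28  0.67 -0.37]
```

```bash
python3 -m creep '[[0,0,0.1,0,0,0,0],[0,0,0.25,0,0,0,0],[0,0,0.4,0,0,0,0],[0,0,0.55,0,0,0,0],[0,0,0.55,0,0,0,0]]' 30
python3 -m creep '[[0.05,-0.2,0,0,0,0.053,0],[0.12,-0.4,0,0,0,0.053,0],[0.2,-0.6,0,0,0,0.053,0],[0.25,-0.8,0,0,0,0.053,0],[0.25,-0.93,0,0,0,0.053,0]]'
python3 -m creep '[[0,0,0,0,-0.04,0,0],[0,0,0,0,-0.08,0,0],[0,0,0,0,-0.12,0,0],[0,0,0,0,-0.16,0,0],[0,0,0,0,-0.16,0,0]]'
python3 - <<'E'
from h import *
st()
im,d=grab('scene'); cv2.imwrite('pics/s4.png',im[:,:,::-1])
E
```

```text
clock: 5.3
eef_pos: [510.7, 187.2, 168.5]
eef_rot: [0.764, 0.646, 0.003, 0.0]
ft_force: [-0.3, 0.1, -1.1]
width: 0.226
finger_force: 30.0
clock: 5.8
eef_pos: [558.6, -3.3, 164.0]
eef_rot: [0.708, 0.706, -0.001, 0.0]
ft_force: [-0.8, 0.5, -0.9]
width: 0.221
finger_force: 30.0
clock: 6.3
eef_pos: [552.1, -0.1, 160.9]
eef_rot: [0.686, 0.686, 0.173, 0.173]
ft_force: [-0.4, -0.0, -1.4]
width: 0.223
finger_force: 30.0
6.3 pos [ 5.521e+02 -1.000e-01  1.609e+02] y-ax ang 0.01 z [ 0.475 -0.    -0.88 ] w 19.6 ff 30.0 ft [-0.4 -0.  -1.4] q [-0.64  0.15  0.53  2.32 -0.05  0.2  -0.09]
```

View pics/s4.png

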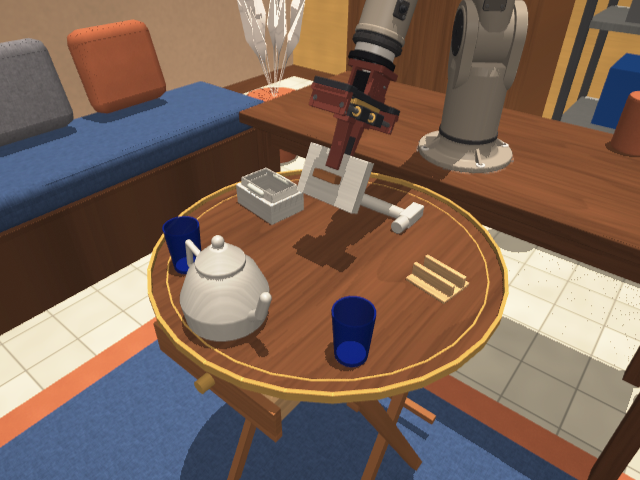

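The lid hangs tilted by 28° near (335,180), and nothing else has moved. Joint 6 is at 0.20, almost at its limit, so I'll untilt and test a sideways tilt, which uses joint 5 instead.

```bash
python3 -m creep '[[0.1,0,0,0,0.04,0,0],[0.2,0,0,0,0.08,0,0],[0.3,0,0,0,0.12,0,0],[0.35,0,0,0,0.16,0,0],[0.35,0,0,0,0.16,0,0]]' >/dev/null
python3 -c "from h import *; st()"
python3 -m creep '[[0,0,0,0.04,0,0,0],[0,0,0,0.08,0,0,0],[0,0,0,0.1,0,0,0],[0,0,0,0.1,0,0,0]]' >/dev/null
python3 - <<'E'
from h import *
st()
im,d=grab('scene'); cv2.imwrite('pics/s5.png',cv2.resize(im[100:280,230:430,::-1],(600,540)))
E
```

```text
6.85 pos [634.    1.6 164.6] y-ax ang 0.13 z [-0.003  0.    -1.   ] w 19.5 ff 30.0 ft [-0.  -0.  -2.2] q [-0.4   0.48  0.41  1.73 -0.23  0.98  0.1 ]
7.25 pos [628.8  -3.3 164.7] y-ax ang -0.29 z [ 0.001  0.31  -0.951] w 20.1 ff 30.0 ft [ 0.  -0.5 -1.1] q [-0.13  0.49  0.28  1.73 -0.52  1.04  0.41]
```

View pics/s5.png

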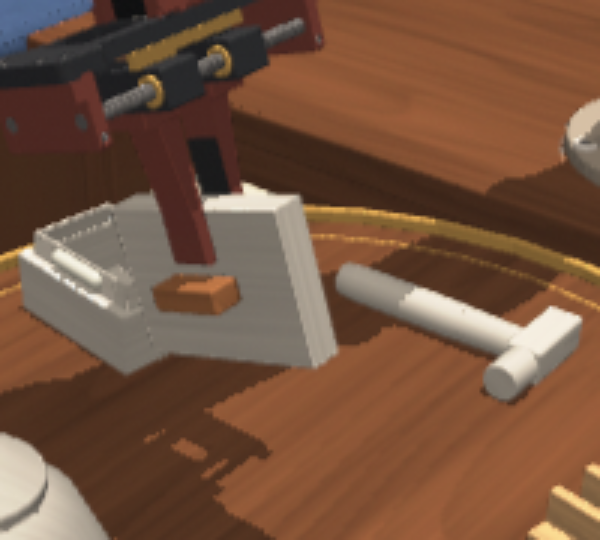

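Here the lid is firmly held with its handle at (197,293) toward the camera, and the hammer and box are untouched. The sideways tilt works, so I'll untilt, yaw by +90°, and tilt 50° toward +y.

```bash
python3 -m creep '[[0,0,0,-0.04,0,0,0],[0,0,0,-0.08,0,0,0],[0,0,0,-0.1,0,0,0],[0,0,0,-0.1,0,0,0]]' >/dev/null
python3 -m creep '[[0,0,0,0,0,0.05,0],[0,0,0,0,0,0.1,0],[0,0,0,0,0,0.15,0],[0,0,0,0,0,0.2,0],[0,0,0,0,0,0.25,0]]' >/dev/null
python3 -m creep '[[0,0,0,0,0,0.05,0],[0,0,0,0,0,0.1,0],[0,0,0,0,0,0.15,0],[0,0,0,0,0,0.2,0],[0,0,0,0,0,0.25,0]]' >/dev/null
python3 -m creep '[[0,0,0,0.04,0,0,0],[0,0,0,0.08,0,0,0],[0,0,0,0.12,0,0,0],[0,0,0,0.16,0,0,0],[0,0,0,0.16,0,0,0]]' >/dev/null
python3 -m creep '[[0,0,0,0.04,0,0,0],[0,0,0,0.08,0,0,0],[0,0,0,0.12,0,0,0],[0,0,0,0.12,0,0,0],[0,0,0,0.12,0,0,0]]' >/dev/null
python3 - <<'E'
from h import *
st()
im,d=grab('scene'); S=cloud('scene',d); im=im.astype(int)
cv2.imwrite('pics/s6.png',cv2.resize(im[80:320,210:450,::-1].astype(np.uint8),(600,600)))
w=(im.min(-1)>90)&(im.max(-1)-im.min(-1)<32)&(S[...,2]>60)&(S[...,2]<220)&(abs(S[...,0]-628)<90)&(abs(S[...,1])<120)&(d>0)
q=S[w]; print(len(q),q.min(0).round(),q.max(0).round(),np.percentile(q,[2,98],0).round(1))
E
```

```text
9.7 pos [628.5   1.3 164.7] y-ax ang 83.66 z [-0.002  0.768 -0.64 ] w 19.9 ff 30.0 ft [ 0.5 -0.1 -1.1] q [ 0.47  0.68 -0.24  1.65 -0.74  1.22  2.17]
3080 [572. -35. 126.] [690.  47. 199.] [[576.8 -20.2 137.4]
 [688.5  44.2 194.1]]
```

View pics/s6.png

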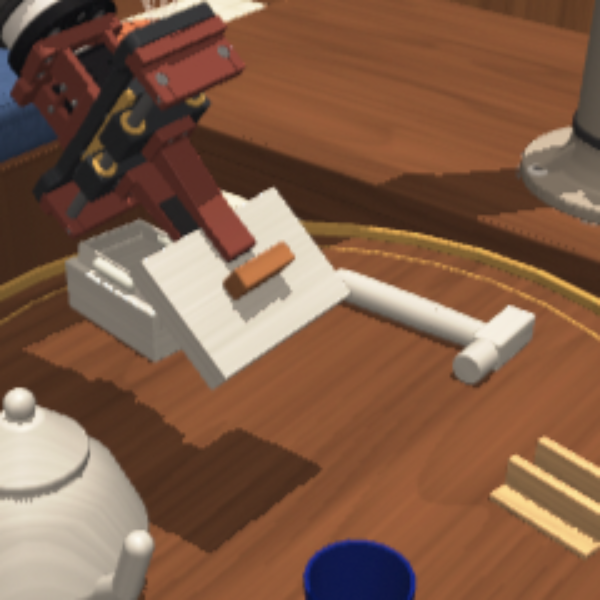

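The lid is held tilted with its handle up at (258,270), and the space below it is clear. I'll lower until the far rim edge touches the tray.

```bash
python3 -m creep '[[0,0,-0.15,0,0,0,0],[0,0,-0.3,0,0,0,0],[0,0,-0.45,0,0,0,0],[0,0,-0.53,0,0,0,0],[0,0,-0.53,0,0,0,0]]' | grep -E 'pos|force'
for i in 1 2 3; do python3 -m creep '[[0,0,-0.01,0,0,0,0],[0,0,-0.015,0,0,0,0],[0,0,-0.015,0,0,0,0]]' | grep -E 'pos|ft'; done
```

```text
eef_pos: [627.8, 2.3, 58.3]
ft_force: [0.0, 0.0, -0.7]
finger_force: 30.0
eef_pos: [629.2, 0.3, 57.2]
ft_force: [0.6, -0.3, -1.5]
eef_pos: [628.4, 0.3, 52.9]
ft_force: [-0.7, 0.7, -1.0]
eef_pos: [628.4, 0.4, 49.7]
ft_force: [-0.5, 0.3, -0.6]
```

```bash
for i in 1 2 3; do python3 -m creep '[[0,0,-0.01,0,0,0,0],[0,0,-0.015,0,0,0,0],[0,0,-0.015,0,0,0,0]]' | grep -E 'pos|ft'; done
```

```text
eef_pos: [628.4, 0.4, 46.7]
ft_force: [0.1, -1.1, -0.8]
eef_pos: [628.4, 0.4, 43.8]
ft_force: [-0.7, -0.2, -1.1]
eef_pos: [628.5, 0.2, 41.6]
ft_force: [-1.8, -1.9, 4.6]
```

```bash
python3 -m creep '[[0,0,0,0,0,0,45],[0,0,0,0,0,0,45],[0,0,0,0,0,0,45],[0,0,0,0,0,0,45],[0,-0.03,0,0,0,0,45]]' | grep -E 'pos|force'
python3 -m creep '[[0,-0.03,0,0,0,0,45],[0,-0.06,0,0,0,0,45],[0,-0.08,0,0,0,0,45],[0,-0.08,0,0,0,0,45]]' | grep -E 'pos|force'
python3 -m creep '[[0,-0.06,0.05,0,0,0,45],[0,-0.12,0.1,0,0,0,45],[0,-0.2,0.16,0,0,0,45],[0,-0.27,0.22,0,0,0,45],[0,-0.27,0.22,0,0,0,45]]' | grep -E 'pos|force'
python3 - <<'E'
from h import *
st()
im,d=grab('scene'); S=cloud('scene',d); im=im.astype(int)
cv2.imwrite('pics/s7.png',cv2.resize(im[80:320,210:450,::-1].astype(np.uint8),(600,600)))
grab('top','pics/t7.png')
E
```

```text
eef_pos: [628.3, -4.5, 41.1]
ft_force: [-0.4, 0.1, -0.2]
finger_force: 0.1
eef_pos: [628.6, -23.0, 40.7]
ft_force: [0.3, -0.8, -0.7]
finger_force: 0.2
eef_pos: [630.0, -79.9, 86.9]
ft_force: [-0.3, -0.5, 0.2]
finger_force: 0.0
13.45 pos [630.  -79.9  86.9] y-ax ang 83.67 z [ 0.005  0.768 -0.64 ] w 39.8 ff 0.0 ft [-0.3 -0.5  0.2] q [ 0.54  0.83 -0.2   1.57 -0.7   1.23  2.29]
```

View pics/s7.png

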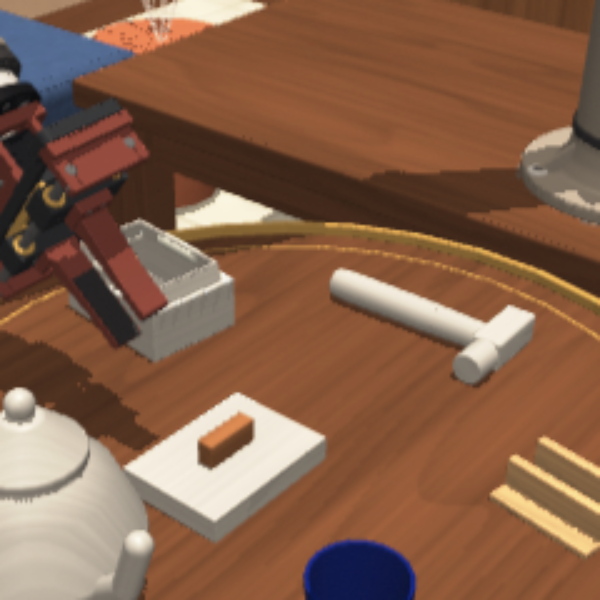

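The crop shows the lid flat with its handle up at (226,440), let go of and clear of the box and teapot. I'll raise and untilt the arm, then measure the lid.

```bash
python3 -m creep '[[0,0,0.15,0,0,0,45],[0,0,0.3,0,0,0,45],[0,0,0.5,0,0,0,45],[0,0,0.6,0,0,0,45],[0,0,0.6,0,0,0,45]]' | grep -E 'pos'
python3 -m creep '[[0,0,0,-0.04,0,0,45],[0,0,0,-0.08,0,0,45],[0,0,0,-0.12,0,0,45],[0,0,0,-0.16,0,0,45],[0,0,0,-0.16,0,0,45]]' | grep -E 'pos'
python3 -m creep '[[0,0,0,-0.04,0,0,45],[0,0,0,-0.08,0,0,45],[0,0,0,-0.12,0,0,45],[0,0,0,-0.12,0,0,45],[0,0,0,-0.12,0,0,45]]' | grep -E 'pos'
python3 - <<'E'
from h import *
st()
for n in('top','scene'):
    im,d=grab(n); S=cloud(n,d); im=im.astype(int)
    near=(abs(S[...,0]-650)<110)&(abs(S[...,1])<110)&(d>0)
    def fit(m,nm):
        m=cv2.morphologyEx(m.astype(np.uint8),cv2.MORPH_OPEN,np.ones((2,2)))>0
        q=S[m]; 
        if len(q)<20: print(n,nm,len(q)); return
        r=cv2.minAreaRect(q[:,:2].astype(np.float32)); print(n,nm,len(q),'z',np.percentile(q[:,2],[5,50,95]).round(1),np.round(r[0],1),np.round(r[1],1),round(r[2],2))
    fit(near&(im.min(-1)>110)&(im.max(-1)-im.min(-1)<32)&(S[...,2]>14)&(S[...,2]<26),'lid face')
    fit(near&(im[...,0]-im[...,2]>80)&(im[...,0]>130)&(S[...,2]>34)&(S[...,2]<48),'handle top')
    b=(abs(S[...,0]-511)<80)&(abs(S[...,1]+197)<80)&(im.min(-1)>90)&(im.max(-1)-im.min(-1)<32)&(S[...,2]>35)&(S[...,2]<70); fit(b,'box')
E
```

```text
eef_pos: [629.7, -75.1, 207.6]
eef_pos: [628.9, -69.5, 205.7]
eef_pos: [627.4, -75.7, 203.0]
15.05 pos [627.4 -75.7 203. ] y-ax ang 85.97 z [-0.004  0.003 -1.   ] w 39.6 ff 0.0 ft [-0.2 -0.5  0.6] q [-0.01  0.42  0.04  1.68 -0.02  1.05  1.54]
top lid face 2229 z [17.  19.9 22.9] [607.1 -13.7] [ 84.4 161.9] 89.33
top handle top 51 z [20.1 39.2 41.5] [612.6 -13.7] [11.1 11.4] 89.02
top box 34 z [ 27.1  44.9 610.6] [500.9 -90. ] [125.1  18.8] 72.81
scene lid face 1700 z [19.  21.5 23.3] [862.  158.7] [708.3 128.8] 35.63
scene handle top 67 z [35.5 39.6 42.2] [627.7  -4.9] [42.4  9.1] 11.44
scene box 1315 z [34.2 46.8 60.6] [769.   99.8] [930.3 131.1] 48.8
```

Run:
```python
from h import *
f=np.load('last_scene.npz'); im,d=f['im'].astype(int),f['d']; S=cloud('scene',d)
white=(im.min(-1)>110)&(im.max(-1)-im.min(-1)<32); near=(abs(S[...,0]-640)<90)&(abs(S[...,1])<90)&(d>0)
def fit(m,nm):
    k,l,s,c=cv2.connectedComponentsWithStats(m.astype(np.uint8)); m=l==1+np.argmax(s[1:,4]); q=S[m]; r=cv2.minAreaRect(q[:,:2].astype(np.float32)); print(nm,len(q),np.median(q[:,2]).round(1),np.round(r[0],1),np.round(r[1],1),round(r[2],2))
fit(near&white&(S[...,2]>15)&(S[...,2]<27),'lid')
fit(near&(im[...,0]-im[...,2]>60)&(S[...,2]>36)&(S[...,2]<46),'handle top')
b=(abs(S[...,0]-511)<80)&(abs(S[...,1]+197)<80)&(im.min(-1)>80)&(im.max(-1)-im.min(-1)<32)
fit(b&(S[...,2]>35)&(S[...,2]<66),'box')
# fingertips
t=(abs(S[...,0]-627)<60)&(abs(S[...,1]+75)<70)&(S[...,2]>150)&(S[...,2]<290)&(im.max(-1)<110)
red=t&(im[...,0]-im[...,2]>22)
q=S[t]; print('tip z',np.percentile(q[:,2],[1,3,6]).round(1)); lo=q[q[:,2]<np.percentile(q[:,2],1)+30]; print(lo.min(0).round(1),lo.max(0).round(1),np.median(lo,0).round(1))
```

```text
lid 1726 21.6 [630.  -10.8] [ 86.8 115.2] 88.47
handle top 147 40.9 [629.3  -8.9] [45.3 12.7] 0.35
box 1326 48.6 [ 513.1 -196.1] [118.3  85.5] 81.9
tip z [213.5 215.7 218.1]
[ 615.2 -106.4  211.8] [643.4 -46.1 243.4] [632.  -56.7 228.6]
```

```bash
python3 -m creep '[[0.0,0.15,0,0,0,0.0195,45],[0,0.3325,0,0,0,0.0195,45],[0,0.3325,-0.2,0,0,0.0195,45],[0,0.3325,-0.4,0,0,0.0195,45],[0,0.3325,-0.4,0,0,0.0195,45]]' >/dev/null
python3 -m creep '[[0,0,0,0,0,0,45],[0,0,0,0,0,0,45]]' >/dev/null
python3 -c "from h import *; st()"
```

```text
15.85 pos [629.9 -10.7 126.9] y-ax ang 89.29 z [ 0.003  0.    -1.   ] w 39.6 ff 0.0 ft [-0.6  0.5  0. ] q [-0.08  0.49  0.    1.75 -0.    0.9   1.48]
```

```bash
python3 -m creep '[[0,0.006,-0.15,0,0,0,45],[0,0.006,-0.3,0,0,0,45],[0,0.006,-0.42,0,0,0,45],[0,0.006,-0.5,0,0,0,45],[0,0.006,-0.5,0,0,0,45]]' | grep -E "pos|ft"
python3 -m creep '[[0,0,-0.03,0,0,0,45],[0,0,-0.06,0,0,0,45],[0,0,-0.07,0,0,0,45],[0,0,-0.07,0,0,0,45]]' | grep -E "pos|ft"
python3 -c "from h import *; st()"
```

```text
eef_pos: [628.1, -8.3, 24.3]
ft_force: [0.1, -0.6, -0.4]
eef_pos: [629.5, -7.9, 12.7]
ft_force: [-2.0, 0.1, 9.1]
16.75 pos [629.5  -7.9  12.7] y-ax ang 89.43 z [ 0.002  0.    -1.   ] w 39.8 ff 4.2 ft [-2.   0.1  9.1] q [-0.08  0.64 -0.    1.81  0.    0.69  1.47]
```

```bash
python3 -m creep '[[0,0,0.012,0,0,0,45],[0,0,0.012,0,0,0,45]]' | grep -E "pos|ft"
python3 -m creep '[[0,0,0,0,0,0,0],[0,0,0,0,0,0,0],[0,0,0,0,0,0,0],[0,0,0,0,0,0,0],[0,0,0,0,0,0,0]]' 45 | grep -E "pos|f|w"
python3 -m creep '[[0,0,0.1,0,0,0,0],[0,0,0.25,0,0,0,0],[0,0,0.4,0,0,0,0],[0,0,0.5,0,0,0,0],[0,0,0.5,0,0,0,0]]' 45 | grep -E "pos|f|w"
python3 - <<'E'
from h import *
st()
im,d=grab('scene'); cv2.imwrite('pics/s8.png',cv2.resize(im[60:300,210:450,::-1],(600,600)))
E
```

```text
eef_pos: [629.1, -7.9, 14.2]
ft_force: [-0.2, -0.9, 0.5]
eef_pos: [628.4, -8.1, 13.2]
eef_rot: [0.005, 1.0, -0.0, -0.0]
ft_force: [-0.2, 0.2, -0.3]
width: 0.154
finger_force: 45.0
eef_pos: [630.5, -7.7, 116.2]
eef_rot: [0.005, 1.0, 0.0, 0.003]
ft_force: [-0.2, -0.4, -1.1]
width: 0.154
finger_force: 45.0
17.95 pos [630.5  -7.7 116.2] y-ax ang 89.43 z [ 0.005  0.001 -1.   ] w 13.5 ff 45.0 ft [-0.2 -0.4 -1.1] q [-0.09  0.5   0.    1.76 -0.    0.87  1.48]
```

View pics/s8.png

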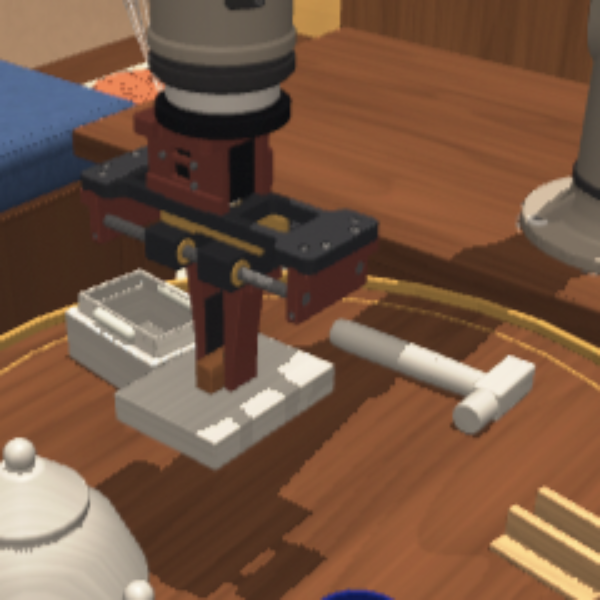

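The lid hangs level from its handle, with the handle at (212,370) between the fingers. Next I'll measure the lid relative to the TCP and work out the transfer to the box.

Run:
```python
from h import *
f=np.load('last_scene.npz'); im,d=f['im'].astype(int),f['d']; S=cloud('scene',d)
near=(abs(S[...,0]-630)<80)&(abs(S[...,1]+8)<80)&(d>0)
g=(im.min(-1)>80)&(im.max(-1)-im.min(-1)<32)
def fit(m,nm):
    k,l,s,c=cv2.connectedComponentsWithStats(m.astype(np.uint8)); m=l==1+np.argmax(s[1:,4]); q=S[m]; r=cv2.minAreaRect(q[:,:2].astype(np.float32)); print(nm,len(q),np.percentile(q[:,2],[3,50,97]).round(1),np.round(r[0],1),np.round(r[1],1),round(r[2],2)); return q
q=fit(near&g&(S[...,2]>112)&(S[...,2]<135),'lid face')
A=np.c_[q[:,:2]-q[:,:2].mean(0),np.ones(len(q))]; k=abs(q[:,2]-np.median(q[:,2]))<4; print('plane',np.linalg.lstsq(A[k],q[k,2],rcond=None)[0].round(4))
fit(near&g&(S[...,2]>98)&(S[...,2]<135),'lid all')
```

```text
lid face 2046 [113.3 124.5 126. ] [631.6  -6.8] [ 86.8 117.5] 89.25
plane [-7.000000e-04 -7.000000e-03  1.245124e+02]
lid all 2369 [106.6 124.2 125.9] [632.   -6.8] [ 86.8 118.2] 89.25
```

```bash
python3 -m creep '[[-0.1,-0.15,0,0,0,0,0],[-0.2,-0.3,0,0,0,0,0],[-0.3,-0.47,0,0,0,0,0],[-0.3,-0.47,0,0,0,-0.04,0],[-0.3,-0.47,0,0,0,-0.05,0]]' 45 | grep -E "pos|f|w"
python3 -m creep '[[-0.08,-0.12,0,0,0,-0.045,0],[-0.15,-0.24,0,0,0,-0.09,0],[-0.22,-0.36,0,0,0,-0.135,0],[-0.293,-0.477,0,0,0,-0.18,0],[-0.293,-0.477,0,0,0,-0.22,0]]' | grep -E "pos"
python3 -m creep '[[0,0,0,0,0,-0.045,0],[0,0,0,0,0,-0.09,0],[0,0,0,0,0,-0.135,0],[0,0,0,0,0,-0.18,0],[0,0,0,0,0,-0.22,0]]' | grep -E "pos"
python3 -m creep '[[0,0,0,0,0,-0.045,0],[0,0,0,0,0,-0.05,0],[0,0,0,0,0,-0.05,0],[0,0,0,0,0,-0.05,0]]' | grep -E "pos"
python3 -c "from h import *; st()"
```

```text
eef_pos: [566.8, -103.1, 111.7]
eef_rot: [0.086, 0.996, -0.0, -0.001]
ft_force: [0.9, 0.0, -0.4]
width: 0.151
finger_force: 45.0
eef_pos: [507.5, -200.0, 112.3]
eef_pos: [510.2, -195.7, 112.2]
eef_pos: [510.0, -196.8, 113.0]
19.9 pos [ 510.  -196.8  113. ] y-ax ang -7.52 z [-0.001  0.    -1.   ] w 13.6 ff 45.0 ft [-0.2 -0.2 -0.3] q [-0.09  0.42  0.44  1.98 -0.24  0.79  0.35]
```

```bash
python3 -m creep '[[0.009,0,0,0,0,0,0],[0.009,0,0,0,0,0,0],[0.009,0,0,0,0,0,0]]' | grep pos
python3 - <<'E'
from h import *
im,d=grab('scene'); S=cloud('scene',d); im=im.astype(int); st()
near=(abs(S[...,0]-512)<80)&(abs(S[...,1]+197)<80)&(d>0)
g=(im.min(-1)>60)&(im.max(-1)-im.min(-1)<34)
def fit(m,nm):
    k,l,s,c=cv2.connectedComponentsWithStats(m.astype(np.uint8)); m=l==1+np.argmax(s[1:,4]); q=S[m]; r=cv2.minAreaRect(q[:,:2].astype(np.float32)); print(nm,len(q),np.percentile(q[:,2],[3,50,97]).round(1),np.round(r[0],1),np.round(r[1],1),round(r[2],2)); return q
q=fit(near&g&(S[...,2]>96)&(S[...,2]<132),'lid')
k=abs(q[:,2]-121)<4;A=np.c_[q[:,:2]-q[:,:2].mean(0),np.ones(len(q))]; print('plane',np.linalg.lstsq(A[k],q[k,2],rcond=None)[0].round(4))
q=fit(near&g&(S[...,2]>5)&(S[...,2]<50),'box vis')
n=S[near&g&(S[...,2]>8)&(S[...,2]<40)]; print('box side max x,y',np.percentile(n[:,:2],[50,98,99.5],0).round(1))
E
```

```text
eef_pos: [511.8, -197.4, 113.4]
20.25 pos [ 511.7 -197.4  113.4] y-ax ang -7.74 z [ 0.  0. -1.] w 13.9 ff 45.0 ft [0.1 0.3 0.2] q [-0.09  0.42  0.44  1.98 -0.24  0.8   0.35]
lid 1454 [103.6 121.2 123.2] [ 512.6 -196.5] [120.2  86.6] 82.47
plane [-1.140000e-02 -7.300000e-03  1.215409e+02]
box vis 1383 [ 6.8 30.6 47.9] [ 511.7 -196.3] [120.8  87.2] 82.33
box side max x,y [[ 533.5 -177.9]
 [ 559.6 -134.7]
 [ 560.6 -133.6]]
```

The lid is within 1 mm and 0.2° of the box, so I'll lower it onto the neck.

```bash
python3 -m creep '[[0,0,-0.06,0,0,0,0],[0,0,-0.12,0,0,0,0],[0,0,-0.17,0,0,0,0],[0,0,-0.17,0,0,0,0]]' 55 | grep -E 'pos|ft'
for i in 1 2 3 4; do python3 -m creep '[[0,0,-0.008,0,0,0,0],[0,0,-0.015,0,0,0,0],[0,0,-0.015,0,0,0,0]]' 55 | grep -E 'pos|ft'; done; python3 -c "from h import *; st()"
```

```text
eef_pos: [510.2, -196.8, 77.3]
ft_force: [-0.7, 0.3, 0.1]
eef_pos: [511.8, -197.4, 76.5]
ft_force: [0.5, 0.5, -2.0]
eef_pos: [511.6, -197.2, 73.3]
ft_force: [0.4, 0.1, -1.0]
eef_pos: [511.5, -197.2, 70.1]
ft_force: [-1.0, 0.4, -0.7]
eef_pos: [511.4, -197.4, 67.9]
ft_force: [-1.4, 0.9, 5.7]
21.85 pos [ 511.4 -197.4   67.9] y-ax ang -7.78 z [-0.001  0.001 -1.   ] w 13.3 ff 55.0 ft [-1.4  0.9  5.7] q [-0.06  0.49  0.4   2.   -0.29  0.71  0.39]
```

```bash
for i in 1 2 3 4 5; do python3 -m creep '[[0,0,-0.005,0,0,0,0],[0,0,-0.01,0,0,0,0],[0,0,-0.01,0,0,0,0]]' 60 | grep -E 'pos|ft'; done; python3 -c "from h import *; st()"
```

```text
eef_pos: [511.4, -197.5, 66.0]
ft_force: [-3.4, 0.7, 8.2]
eef_pos: [511.2, -197.5, 63.8]
ft_force: [-2.0, -0.3, 5.3]
eef_pos: [511.1, -197.5, 61.2]
ft_force: [-2.6, 0.4, 1.8]
eef_pos: [511.1, -197.2, 58.8]
ft_force: [-1.9, 0.1, -4.5]
eef_pos: [511.7, -197.1, 57.2]
ft_force: [-3.6, 0.0, -2.0]
23.35 pos [ 511.7 -197.1   57.2] y-ax ang -7.75 z [-0.  0. -1.] w 13.7 ff 60.0 ft [-3.6  0.  -2. ] q [-0.05  0.51  0.39  2.01 -0.3   0.68  0.4 ]
```

```bash
for i in 1 2 3; do python3 -m creep '[[0,0,-0.004,0,0,0,0],[0,0,-0.007,0,0,0,0],[0,0,-0.007,0,0,0,0]]' 60 | grep -E 'pos|ft'; done
python3 - <<'E'
from h import *
im,d=grab('scene'); S=cloud('scene',d); im=im.astype(int); st()
near=(abs(S[...,0]-512)<80)&(abs(S[...,1]+197)<80)&(d>0)&(im.min(-1)>60)&(im.max(-1)-im.min(-1)<34)&(S[...,2]>56)&(S[...,2]<80)
q=S[near]; r=cv2.minAreaRect(q[:,:2].astype(np.float32)); k=abs(q[:,2]-np.median(q[:,2]))<4; A=np.c_[q[:,:2]-q[:,:2].mean(0),np.ones(len(q))]
print(np.round(r[0],1),r[2],'face z',np.median(q[:,2]).round(1),'plane',np.linalg.lstsq(A[k],q[k,2],rcond=None)[0].round(4))
cv2.imwrite('pics/s9.png',cv2.resize(im[60:300,170:410,::-1].astype(np.uint8),(600,600)))
E
```

```text
eef_pos: [511.7, -197.1, 57.1]
ft_force: [-6.8, 2.5, 13.0]
eef_pos: [511.7, -197.1, 57.1]
ft_force: [-11.7, 5.2, 29.1]
eef_pos: [511.7, -197.1, 57.0]
ft_force: [-15.8, 7.4, 43.4]
24.3 pos [ 511.7 -197.1   57. ] y-ax ang -7.79 z [ 0.001  0.003 -1.   ] w 13.8 ff 60.0 ft [-16.1   7.3  43.1] q [-0.05  0.51  0.39  2.01 -0.3   0.68  0.4 ]
[ 512.9 -196.9] 81.82500457763672 face z 65.4 plane [-8.8000e-03 -5.4000e-03  6.5455e+01]
```

View pics/s9.png

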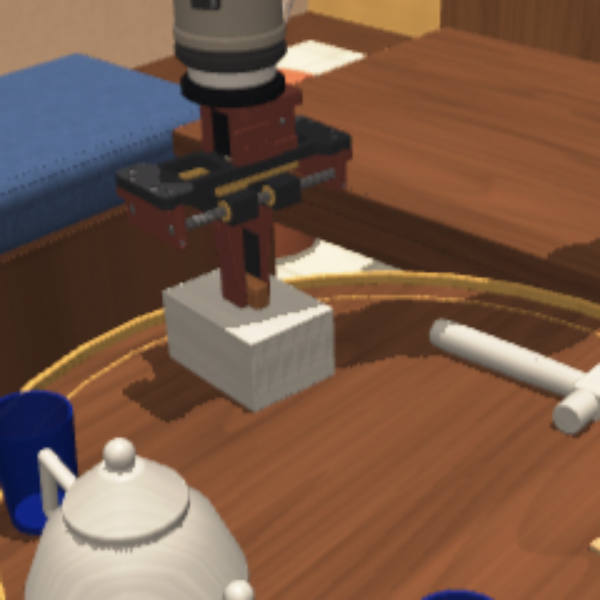

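The lid is seated flush on the box at (250,330), with its face at about z 65. A firm stop at 43 N shows it is home. I'll ease off, open and retreat, then check again.

```bash
python3 -m creep '[[0,0,0.01,0,0,0,0],[0,0,0.02,0,0,0,0],[0,0,0.02,0,0,0,0]]' 60 | grep -E 'pos|ft'
python3 -m creep '[[0,0,0,0,0,0,35],[0,0,0,0,0,0,35],[0,0,0,0,0,0,35],[0,0,0,0,0,0,35],[0,0,0,0,0,0,35]]' 20 | grep -E 'pos|f|w'
python3 -m creep '[[0,0,0.05,0,0,0,35],[0,0,0.15,0,0,0,35],[0,0,0.35,0,0,0,35],[0,0,0.6,0,0,0,35],[0,0,0.6,0,0,0,35]]' | grep -E 'pos|f'
python3 -m creep '[[0.2,0.2,0,0,0,0,35],[0.4,0.4,0,0,0,0,35],[0.4,0.6,0,0,0,0,35],[0.4,0.8,0,0,0,0,35],[0.4,0.8,0,0,0,0,35]]' | grep -E 'pos'
python3 - <<'E'
from h import *
st()
for n in('scene','top'):
    im,d=grab(n); S=cloud(n,d); im=im.astype(int)
    b=(abs(S[...,0]-512)<80)&(abs(S[...,1]+197)<80)&(d>0)&(im.min(-1)>60)&(im.max(-1)-im.min(-1)<34)
    q=S[b&(S[...,2]>58)&(S[...,2]<75)]; r=cv2.minAreaRect(q[:,:2].astype(np.float32)); A=np.c_[q[:,:2]-q[:,:2].mean(0),np.ones(len(q))]
    k=abs(q[:,2]-np.median(q[:,2]))<4
    print(n,len(q),np.round(r[0],1),np.round(r[1],1),round(r[2],1),np.median(q[:,2]).round(1),np.linalg.lstsq(A[k],q[k,2],rcond=None)[0].round(4))
    q=S[b&(S[...,2]>8)&(S[...,2]<38)]; 
    if len(q)>50: r=cv2.minAreaRect(q[:,:2].astype(np.float32)); print('  body',len(q),np.round(r[0],1),np.round(r[1],1),round(r[2],1))
E
```

```text
eef_pos: [512.0, -197.2, 57.3]
ft_force: [-1.9, 0.8, -2.4]
eef_pos: [511.9, -197.4, 57.2]
eef_rot: [0.753, 0.658, 0.0, 0.0]
ft_force: [0.2, 0.3, 0.3]
width: 0.349
finger_force: 0.0
eef_pos: [515.5, -199.2, 183.9]
eef_rot: [0.754, 0.657, 0.004, 0.005]
ft_force: [0.7, -0.3, -0.2]
finger_force: 0.0
eef_pos: [592.1, -29.3, 176.6]
26.1 pos [592.1 -29.3 176.6] y-ax ang -7.18 z [-0.001  0.003 -1.   ] w 31.0 ff 0.0 ft [-0.1  0.8  0.3] q [-0.38  0.4   0.42  1.82 -0.2   0.96  0.  ]
scene 1101 [ 513.3 -195.2] [118.7  85.4] 82.2 65.6 [-7.00000e-03 -3.90000e-03  6.55425e+01]
  body 811 [ 541.3 -181.6] [ 70.  141.8] 27.9
top 949 [ 507.  -236.5] [35.7 83.4] 82.1 63.9 [-1.00000e-04  5.30000e-03  6.39039e+01]
```

```bash
python3 -c "from rig import hand_in; print(hand_in())"
```

```text
the job is handed in; nothing more can be done
None
```

The job is handed in with the lid seated level on the box: its top face measured 64–66 mm above the tray, against 64 mm when snapped home. On the way it was laid flat on the tray, let go of and retaken by its handle; the teapot, glasses and hammer showed no movement in the pictures. No verdict came back.

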